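# Start and seat the dry-box filling plug, then latch it

### The arm

A 7-joint arm with a two-finger parallel gripper is mounted at the origin on the work surface. World frame = base frame: x ahead of the robot, y to its left, z up, the work surface at z = 0. Lengths are in m, angles in rad, forces in N, time in s.
With the tool pointing down it reaches from about 0.4 to 0.9 m from the base axis. Payload 5.5 kg.
Tool frame: the origin (TCP) lies on the mounting face of the last link; the fingertips stand 178 mm ahead of it and the grasp point (between the pads) lies 159 mm ahead of it; y points along the fingers, z is the direction in which the jaws open and shut, and the axes are right-handed (so a half turn about y gives the same grasp; the last joint's range is limited). The gripper opens to 92 mm and grips with 3 to 60 N. Pads are 19 mm wide; open, the fingers measure 130 mm over their backs; the gripper's body (75 mm by 190 mm) begins 47 mm behind the grasp point.
Start: joints at [-1.034, 0.501, -0.427, 1.55, 0.221, 1.138, -0.21], TCP at [0.176, 0.626, 0.405] pointing down, gripper open.
Joint ranges: [-2.88, 2.88], [-0.31, 2.03], [-1.54, 1.56], [0.2, 2.42], [-1.41, 4.55], [0.19, 2.02], [-2.57, 2.57]. Speed limits (rad/s): [2.57, 2.57, 3.14, 3.14, 3.14, 3.14, 3.14].

### API

Orientations are given as a rotation vector (axis times angle).
In Python, from plant import status, optics, robot gives the robot as it stands.
- The arm moves only by the shell command python3 -m handwheel 'ROWS' [FORCE]. ROWS is JSON, a list of rows, each a list of 7 numbers: the shift along the tool's x, y, z in mm, then the turn, a rotation vector about the tool's x, y, z in rad, then the gripper's target within -1 to 1 (fully open at 1, half-way at 0, shut at -1). A call has 1 to 20 rows; each row shifts and turns the commanded pose from where the row before left it, along the tool's axes as they then stand; what a row does not reach is not made up. A row lasts 1/10 s, in which the tool goes at most 50 mm and 8.59 degrees, less where a joint would pass 70% of its speed; a pose out of reach is approached as far as the arm can. A call with a gripper value outside its range is refused whole. The fingers move at their own pace and stop on an object; FORCE is the grip in N (left out, the last holds). Time passes only in rows, so rows that do not move let the fingers close. It gives the time, the measured TCP pose, the force and the opening at its end, in the units of the state.
- status.read_state(): the state, without advancing time (a new reading comes with each control period).
- optics.grab_frame(name): name is "scene" or "top"; returns (picture, depth): 420x560x3 uint8, red, green, blue; 420x560 float32, m along the optical axis (not along the pixel's ray), 0 where there is no reading.
- optics.calibration(name): a dict with "fx", "fy", "cx", "cy" (pixels), "cam_to_world" (4x4, takes a point from camera to world coordinates). Camera axes: x right, y up, looking along -z (the intrinsics and any distortion apply to the point x, -y, -z); pixel columns grow to the right and rows downward; lengths in m; the calibration is good to about 2 mm. A picture is of the moment at which its call begins. calibration takes no time and is no camera call.
- robot.hand_in(): hands the job in, once; it reports no verdict.
The state is a dict: "clock": time; "joints": joint angles; "joint_vel": joint speeds; "effort": joint torques, N m; "tcp_pos": TCP position; "tcp_rot": TCP orientation; "wrist_force": force on the tool from outside, world axes, zero at the start; "moment": the same for the moment, N m; "grip_width": opening from 0.0 (shut) to 1.0 (fully open).
Only numpy, scipy, OpenCV 4.12 (cv2) and the standard library are available. Lean on these libraries where they do the work, as an engineer would, in place of code of your own. Each camera call takes 0.05 s, during which the arm holds its last target.

### The job

The big threaded plug of the filament dry box is only sitting loosely in its port. Without lifting it, turn it backwards (anticlockwise) until it drops into the thread start, then screw it in clockwise until its flange is fully home on the rim, and finally swing the steel latch over the flange as far as it goes. Leave everything else where it is.

Things in the scene. Friction and masses are not known exactly. Their poses are not given: they have to be found in the camera images.
- plug: Black plastic screw plug, loose, about 0.16 kg: round flange 88 mm across, 6 mm thick, an upright grip bar on top, a threaded nose 52 mm across below. Origin: centre of the flange's underside; z up, x along the bar (alike after half a turn). At first three thread lugs rest on ledges in the port mouth: flange 19.5 mm above the rim; turned clockwise there it only jams on a stop.
- plug_bar (a point): Centre of the top of the plug's grip bar, 41 mm above the flange's underside. The bar is 56 mm long (plug x), 14 mm wide (plug y), 35 mm high. Turned anticlockwise by 0.4 to 1.3 rad from its start, the plug drops 9 mm by its own weight, if not clamped or held up, into the thread start; an anticlockwise stop follows within 0.4 rad. Flange then 9 to 11 mm above the rim.
- plug_edge (a point): Point on the flange's rim, 44 mm from the plug's origin along plug x (in line with the bar). The nose reaches 39 mm below the flange. Right-hand thread, three starts: from the thread start the plug sinks 4.3 mm per rad turned clockwise (seen from above), and its flange meets the rim after 1.8 to 2.2 rad, quite tight 0.4 rad later. The thread turns freely and has 2 mm of axial play.
- port_rim (a point): Centre of the port mouth at rim height: top of a metal collar, 92 mm across, 45 mm high, on the flat lid of the dry box; 135 mm above the table (lid 90 mm). Axes as the box: z up; the latch pivot is 75 mm away along -y. Flange home = the plug's origin at this point.
- dry_box: Grey filament dry box, fixed on the table, 250 x 310 x 90 mm (x, y, z), collar and latch on its lid. Origin: centre of its underside, x and y along its sides. Port axis at (0, +50 mm), latch pivot at (0, -25 mm). A flat round humidity dial, 48 mm across, 6 mm thick, is fixed on the lid at (-85, -100 mm).
- latch (a joint): Turn of the steel latch about its upright pivot, rad: 0 = closed, at its stop, tip over the edge of the home flange; grows anticlockwise seen from above, to 2.1. Starts at 1.2 to 1.9 (open). It swings level, underside 54 mm above the lid, 3 mm above the top of the home flange: it only closes over a plug that is home. Stays where left; about 1 N at the knob moves it.
- latch_pivot (a point): Point on the latch's pivot axis, on top of the latch arm (152 mm above the table). The arm is 18 mm wide and 8 mm thick; its tip is 43 mm from the pivot, and on the opposite side is the tail with the knob.
- latch_knob (a point): Centre of the top of the latch's knob: black upright round post, 18 mm across, its top 41 mm above the arm (193 mm above the table), 45 mm from the pivot on the tail. From the pivot it lies along the box's -y when the latch is closed, along the box's +x when open by 1.57 rad.
- scraper: Bystander: scraper with wooden handle, 190 mm long, lying on the box lid along its +y edge. Origin: middle of its underside; x along it.
- bracket: Bystander: small aluminium angle bracket, 50 x 40 x 40 mm, on the box lid's far corner on the -y side (box +x, -y). Origin: centre of its underside.
- spool: Bystander: filament spool lying flat on the table to the left, 200 mm across, 60 mm high. Origin: centre of its underside.
- printed_ring: Bystander: yellow printed ring, 100 mm across, 30 mm high, on the table to the right. Origin: centre of its underside.
- parts_bin: Bystander: open blue parts bin, 160 x 120 x 70 mm, on the table to the right. Origin: centre of its underside.
- spirit: Bystander: white plastic bottle, 64 mm across, 170 mm high, on the table far right. Origin: centre of its underside.
- driver: Bystander: screwdriver, 200 mm long, on the table near left. Origin: underside; x along it.
- motor: Bystander: stepper motor, 57 x 57 x 78 mm, on the table far left. Origin: centre of its underside.

How it is judged:
By the outcome, as a careful person would: the job done as asked, in the order asked, and still so for the second after the job is handed in, with the robot touching nothing.
It also fails if it takes over 72 s, if anything falls off the work surface, if the arm or the gripper's body presses on something with over 40 N, if the wrist force passes 120 N, or if a joint passes its speed limit or range.

## Working session

There is one attempt and no reset: what is moved stays moved. The work goes in short steps, Python scripts to look and compute and a shell command to move; the robot and the scene stay as the last step left them, time stands still between calls to the robot, and variables do not carry over. Pictures are saved under pics/ and viewed, and the job is handed in when it is done.

```bash
ls; mkdir -p pics
python3 - <<'E'
from plant import status, optics
import cv2,numpy as np
print(status.read_state())
for n in("scene","top"):
    c=optics.calibration(n);print(n,c)
    p,d=optics.grab_frame(n);cv2.imwrite(f"pics/{n}0.png",p[:,:,::-1]);np.save(f"pics/{n}0_d.npy",d)
E
```

```text
pics
{'clock': 0.0, 'joints': array([-1.03380031,  0.50188463, -0.42679344,  1.55142594,  0.22078138,
        1.13828805, -0.21027681]), 'joint_vel': array([-0.00026194, -0.00049253, -0.00089221,  0.00257567,  0.00068538,
        0.00022345,  0.00051587]), 'effort': array([ 5.27511365e-04, -5.66608572e+01, -5.81594065e+00, -2.79105002e+01,
       -6.85497257e-02,  3.09261808e-02,  1.79710678e-04]), 'tcp_pos': array([0.17570988, 0.62544356, 0.40366515]), 'tcp_rot': array([-1.56201737,  0.21520769, -0.21463468]), 'wrist_force': array([-0.49336013, -0.08576642, -0.31815811]), 'moment': array([ 0.04647529,  0.02909166, -0.02963078]), 'grip_width': 1.0003249820333622}
scene {'fx': 384.1047853055759, 'fy': 384.1047853055759, 'cx': 274.3662276199978, 'cy': 208.8874579967484, 'cam_to_world': array([[-0.47688499, -0.61267265,  0.63024831,  1.15334626],
       [ 0.87889655, -0.34137531,  0.33317227,  0.34506191],
       [ 0.01102567,  0.71280792,  0.70127263,  0.82765192],
       [ 0.        ,  0.        ,  0.        ,  1.        ]])}
top {'fx': 544.4747318729957, 'fy': 544.4747318729957, 'cx': 272.40084183072906, 'cy': 201.4466778572993, 'cam_to_world': array([[ 2.05668267e-02,  9.85873931e-01, -1.66221535e-01,
         2.90060714e-01],
       [-9.99788453e-01,  2.02413870e-02, -3.65187432e-03,
         1.59520188e-02],
       [-2.35733283e-04,  1.66261478e-01,  9.86081673e-01,
         1.49250039e+00],
       [ 0.00000000e+00,  0.00000000e+00,  0.00000000e+00,
         1.00000000e+00]])}
```

View pics/scene0.png

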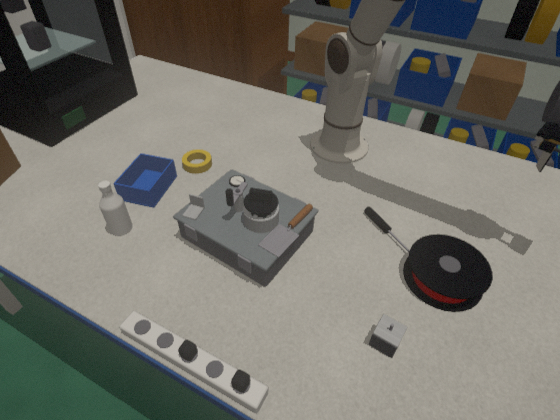

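View pics/top0.png

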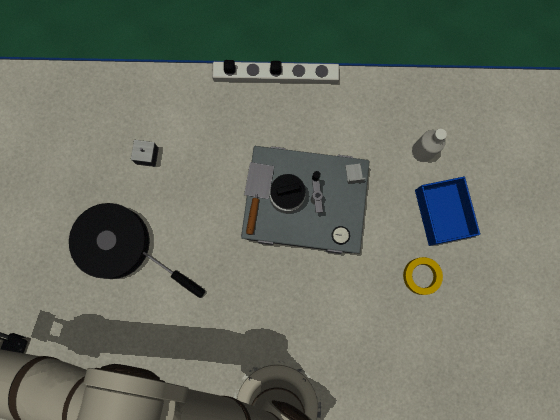

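The scene view shows the box near (245,225). In the top view the plug is at about (288,192), the latch pivot at about (318,197), the knob at about (316,176), the dial at (341,235) and the bracket at (355,172).

```bash
cat > h.py <<'E'
from plant import status, optics
import cv2,numpy as np
from scipy.spatial.transform import Rotation as R
def ray(c,u,v,z):
    M=c["cam_to_world"];d=M[:3,:3]@np.array([(u-c["cx"])/c["fx"],-(v-c["cy"])/c["fy"],-1])
    o=M[:3,3];return o+d*(z-o[2])/d[2]
def proj(c,p):
    M=c["cam_to_world"];q=M[:3,:3].T@(np.array(p)-M[:3,3])
    return np.array([c["cx"]+c["fx"]*q[0]/-q[2],c["cy"]-c["fy"]*q[1]/-q[2]])
E
python3 - <<'E'
from h import *
p=cv2.imread("pics/top0.png")
cv2.imwrite("pics/topz.png",cv2.resize(p[140:260,235:375],None,fx=5,fy=5,interpolation=cv2.INTER_CUBIC))
p=cv2.imread("pics/scene0.png")
cv2.imwrite("pics/scenez.png",cv2.resize(p[165:280,170:325],None,fx=5,fy=5,interpolation=cv2.INTER_CUBIC))
E
```

```text
(no output)
```

View pics/topz.png

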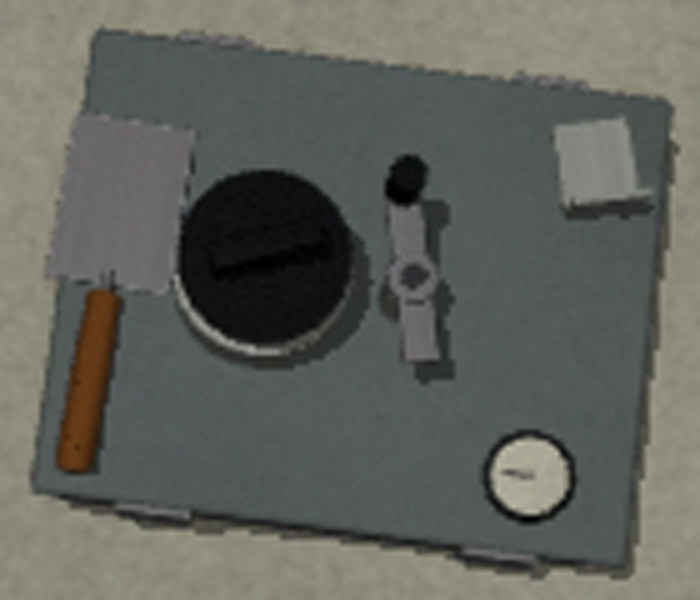

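View pics/scenez.png

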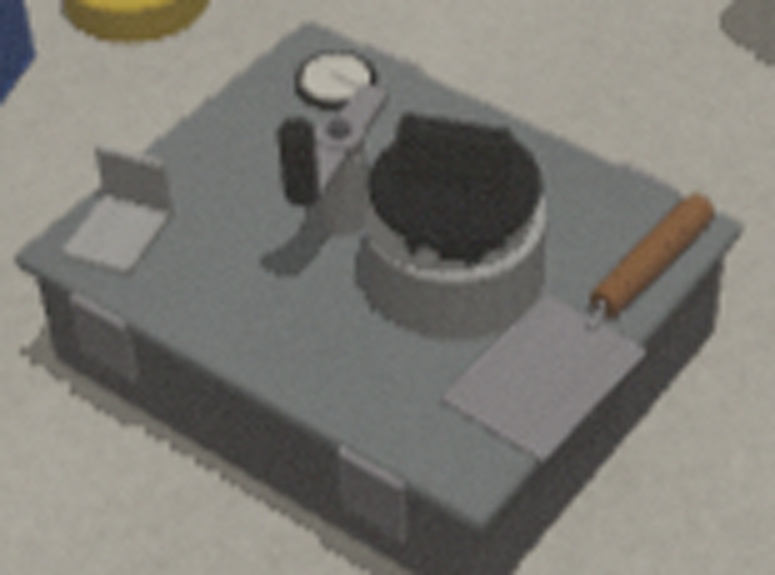

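The zoomed top view shows the flange disc centred near (264,258) in zoomed pixels. The bar runs left to right, rising slightly to the right. I'll stretch the dark range to find the bar's edges.

Run:
```python
from h import *
p=cv2.imread("pics/top0.png");c=optics.calibration("top")
z=cv2.resize(p[165:220,262:330],None,fx=11,fy=10.9,interpolation=cv2.INTER_CUBIC)
cv2.imwrite("pics/plugz.png",np.clip(z.astype(float)*5,0,255).astype(np.uint8))
d=np.load("pics/top0_d.npy")
# lid corners via mask: grey-blue lid
h=cv2.cvtColor(p,cv2.COLOR_BGR2HSV)
b,g,r=[p[:,:,i].astype(int) for i in range(3)]
m=((r-b)<2)&(h[:,:,2]>50)
m=m.astype(np.uint8);m[:130]=0;m[270:]=0;m[:,:230]=0;m[:,385:]=0
m=cv2.morphologyEx(m,cv2.MORPH_CLOSE,np.ones((3,3)));
cs,_=cv2.findContours(m,0,1);k=max(cs,key=cv2.contourArea)
hull=cv2.convexHull(k);ar=cv2.minAreaRect(hull);print(ar)
for q in cv2.boxPoints(ar): print(q,ray(c,*q,0.09))
cc=ray(c,*ar[0],0.09);print("ctr",cc)
# depth -> world z
u,v=np.meshgrid(np.arange(560),np.arange(420))
M=c["cam_to_world"]
P=np.stack([(u-c["cx"])/c["fx"]*d,-(v-c["cy"])/c["fy"]*d,-d],-1)@M[:3,:3].T+M[:3,3]
Z=P[...,2]
print(Z[192,286:290],Z[150,300],np.median(Z[165:170,300:310]))
for lo,hi,n in((.185,.21,"bar/knob"),(.155,.17,"flange"),(.145,.156,"latch")):
    s=(Z>lo)&(Z<hi)&(u>240)&(u<372)&(v>140)&(v<255)
    nn,l,st,ce=cv2.connectedComponentsWithStats(s.astype(np.uint8))
    for i in range(1,nn):
        if st[i,4]>8:
            Q=P[l==i];print(n,st[i,4],Q.mean(0),ce[i],cv2.minAreaRect(Q[:,:2].astype(np.float32)*1000), )
```

```text
((304.923095703125, 199.1154022216797), (121.18193054199219, 96.4990234375), 7.125016689300537)
[238.8154  239.47694] [0.42514305 0.10579303 0.09      ]
[250.78464 143.7231 ] [0.68096445 0.08183115 0.09      ]
[371.0308  158.75386] [ 0.64642013 -0.23752691  0.09      ]
[359.06155 254.5077 ] [ 0.39279101 -0.20436141  0.09      ]
ctr [ 0.53440099 -0.06372487  0.09      ]
[0.18543167 0.18207815 0.18305414 0.17496698] 0.0002441088225060284 0.0904080111888641
bar/knob 47 [ 0.57849501 -0.08496023  0.19255101] [316.27659574 174.34042553] ((579.08984375, -85.38065338134766), (17.459293365478516, 17.235862731933594), 59.30915832519531)
bar/knob 142 [ 0.5416549  -0.0160358   0.19510991] [287.83802817 188.38732394] ((541.9625244140625, -15.994544982910156), (14.807466506958008, 55.473472595214844), 15.554051399230957)
flange 767 [ 0.54059962 -0.01558352  0.16083091] [287.27118644 191.44458931] ((542.1134643554688, -16.195999145507812), (85.82817077636719, 86.90139770507812), 73.88862609863281)
flange 11 [ 0.57364529 -0.08291742  0.16140048] [314.45454545 178.90909091] ((574.7507934570312, -82.76927185058594), (17.22311782836914, 6.773894786834717), 59.43759536743164)
flange 45 [ 0.53418529 -0.09057601  0.15817263] [317.31111111 194.75555556] ((532.9390258789062, -91.623291015625), (28.587997436523438, 19.855655670166016), 45.27719497680664)
latch 205 [ 0.53208236 -0.09037558  0.15175377] [317.0195122  196.06341463] ((533.4891357421875, -90.63225555419922), (83.45552062988281, 25.48589324951172), 0.7166727781295776)
```

View pics/plugz.png

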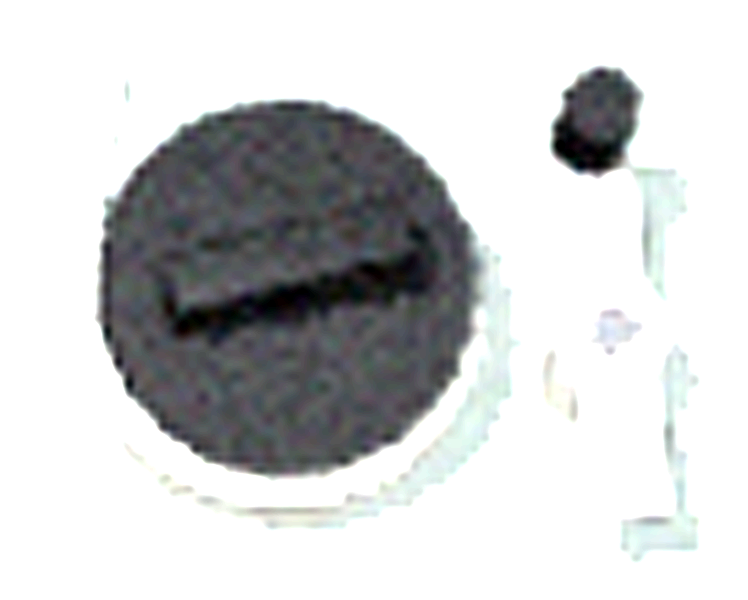

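```bash
cat >> h.py <<'E'
def delta(tx,ty,tz,zdir):
    """tool-axis shift(mm) to TCP target and turn about tool y for jaw axis heading zdir (deg, mod 180)"""
    s=status.read_state();Rm=R.from_rotvec(s["tcp_rot"]).as_matrix()
    sh=Rm.T@(np.array([tx,ty,tz])-s["tcp_pos"])*1000
    a=np.degrees(np.arctan2(Rm[1,2],Rm[0,2]))
    dv=(zdir-a+90)%180-90   # ccw deg
    print("t",round(s["clock"],2),"tcp",s["tcp_pos"].round(4),"yaxis",Rm[:,1].round(3),"zhead",a.round(1))
    print("shift mm",sh.round(1),"turn tool y rad",-np.radians(dv).round(3),"(or %.3f)"%(-np.radians(dv-np.sign(dv)*180)))
    print("F",s["wrist_force"].round(1),"M",s["moment"].round(2),"w",round(s["grip_width"],3),"q",s["joints"].round(2))
E
python3 -c "
from h import *
delta(.542,-.016,.404,15.5)"
```

```text
t 0.1 tcp [0.1757 0.6255 0.4038] yaxis [-0.001 -0.002 -1.   ] zhead 74.3
shift mm [ 526.1    0.7 -518.6] turn tool y rad 1.027 (or -2.115)
F [ 0.3 -0.2  0.1] M [ 0.01 -0.01  0.04] w 1.0 q [-1.03  0.5  -0.43  1.55  0.22  1.14 -0.21]
```

```bash
python3 -m handwheel '[[33,0,-32,0,0,0,0],[33,0,-32,0,0,0,0],[33,0,-32,0,0,0,0],[33,0,-32,0,0,0,0],[33,0,-32,0,0,0,0],[33,0,-32,0,0,0,0],[33,0,-32,0,0,0,0],[33,0,-32,0,0,0,0],[33,0,-32,0,0,0,0],[33,0,-32,0,0,0,0],[33,0,-32,0,0,0,0],[33,0,-32,0,0,0,0],[33,0,-32,0,0,0,0],[33,0,-32,0,0,0,0],[33,0,-32,0,0,0,0],[31,0,-38,0,0,0,0]]' 10;  python3 -c "
from h import *
delta(.542,-.016,.404,15.5)"
```

```text
clock: 1.7
tcp_pos: [0.5428, -0.0161, 0.4045]
tcp_rot: [-1.56, 0.214, -0.214]
wrist_force: [-0.2, 0.3, -0.3]
grip_width: 0.501
t 1.7 tcp [ 0.5428 -0.0161  0.4045] yaxis [-0.  0. -1.] zhead 74.4
shift mm [-0.8  0.5 -0.1] turn tool y rad 1.028 (or -2.114)
F [-0.2  0.3 -0.3] M [ 0.07 -0.03 -0.01] w 0.501 q [ 0.02  0.28 -0.05  1.83  0.01  1.03  1.27]
```

```bash
python3 -m handwheel '[[0,0,0,0,0.147,0,0],[0,0,0,0,0.147,0,0],[0,0,0,0,0.147,0,0],[0,0,0,0,0.147,0,0],[0,0,0,0,0.147,0,0],[0,0,0,0,0.147,0,0],[0,0,0,0,0.146,0,0],[0,0,0,0,0,0,0]]';  python3 -c "
from h import *
delta(.542,-.016,.3415,15.5)
p,d=optics.grab_frame('scene');cv2.imwrite('pics/s1.png',cv2.resize(p[100:280,170:340],None,fx=3.3,fy=3.3)[:,:,::-1])"
```

```text
clock: 2.5
tcp_pos: [0.5419, -0.015, 0.4043]
tcp_rot: [-1.325, 1.01, -1.009]
wrist_force: [-0.2, -0.6, 0.2]
grip_width: 0.502
t 2.5 tcp [ 0.5419 -0.015   0.4043] yaxis [-0.001 -0.    -1.   ] zhead 15.3
shift mm [ 1.  62.8 -0.1] turn tool y rad -0.003 (or 3.139)
F [-0.2 -0.6  0.2] M [-0.06  0.06 -0.02] w 0.502 q [-0.12  0.28  0.11  1.84 -0.04  1.03  0.28]
```

View pics/s1.png

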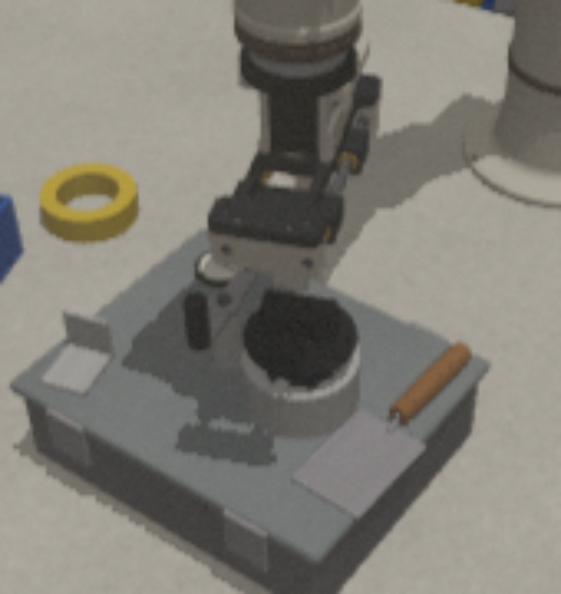

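The gripper is above the bar with its jaws across it. Next I descend and close loosely to about 18 mm, so the plug can still drop.

```bash
python3 -m handwheel '[[0.5,15,0,0,0,0,0],[0.5,15,0,0,0,0,0],[0,15,0,0,0,0,0],[0,9,0,0,0,0,0],[0,8,0,0,0,0,0],[0,0,0,0,0,0,-0.3],[0,0,0,0,0,0,-0.62],[0,0,0,0,0,0,-0.62],[0,0,0,0,0,0,-0.62]]' 5;  python3 -c "
from h import *
delta(.542,-.016,.3415,15.5)
p,d=optics.grab_frame('scene');cv2.imwrite('pics/s2.png',cv2.resize(p[150:250,200:320],None,fx=5,fy=5)[:,:,::-1])
p,d=optics.grab_frame('top');cv2.imwrite('pics/t2.png',cv2.resize(p[140:260,235:375],None,fx=5,fy=5)[:,:,::-1])"
```

```text
clock: 3.45
tcp_pos: [0.5426, -0.0161, 0.3434]
tcp_rot: [-1.324, 1.008, -1.009]
wrist_force: [0.7, -0.0, -1.0]
grip_width: 0.214
t 3.45 tcp [ 0.5426 -0.0161  0.3434] yaxis [ 0.001  0.    -1.   ] zhead 15.4
shift mm [-0.3  1.9 -0.6] turn tool y rad -0.001 (or 3.140)
F [ 0.7 -0.  -1. ] M [-0.1   0.02 -0.03] w 0.214 q [-0.11  0.35  0.11  1.89 -0.05  0.9   0.29]
```

View pics/s2.png

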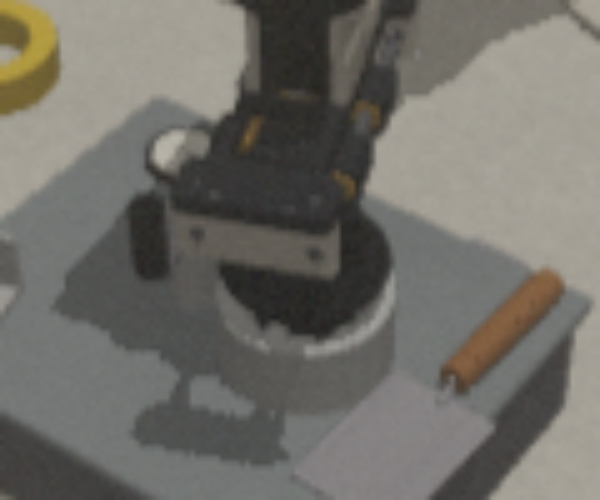

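```bash
python3 -m handwheel '[[0,0,0,0,-0.1,0,-0.62],[0,0,0,0,-0.1,0,-0.62],[0,0,0,0,-0.1,0,-0.62],[0,0,0,0,-0.1,0,-0.62],[0,0,0,0,0,0,-0.62]]';  python3 -c "
from h import *
delta(.542,-.016,.3415,15.5)
p,d=optics.grab_frame('scene');cv2.imwrite('pics/s3.png',cv2.resize(p[150:250,200:320],None,fx=5,fy=5)[:,:,::-1])"
```

```text
clock: 4.05
tcp_pos: [0.5427, -0.0161, 0.3432]
tcp_rot: [-1.453, 0.702, -0.704]
wrist_force: [0.6, -0.3, 1.1]
grip_width: 0.189
t 4.05 tcp [ 0.5427 -0.0161  0.3432] yaxis [ 0.001  0.    -1.   ] zhead 38.4
shift mm [-0.5  1.7 -0.5] turn tool y rad 0.399 (or -2.742)
F [ 0.6 -0.3  1.1] M [ 0.03 -0.24  0.  ] w 0.189 q [-0.04  0.35  0.03  1.89 -0.01  0.9   0.66]
```

View pics/s3.png

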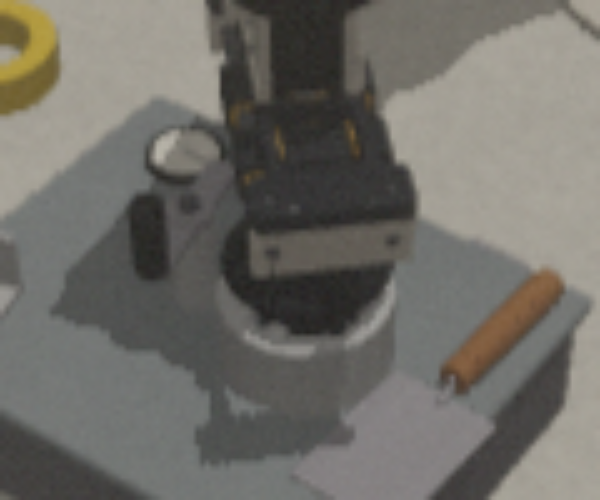

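```bash
cat >> h.py <<'E'
def fl(name="scene",fn=None,lo=.12,hi=.17,rmax=.043):
    p,d=optics.grab_frame(name);c=optics.calibration(name)
    u,v=np.meshgrid(np.arange(560),np.arange(420));M=c["cam_to_world"]
    P=np.stack([(u-c["cx"])/c["fx"]*d,-(v-c["cy"])/c["fy"]*d,-d],-1)@M[:3,:3].T+M[:3,3]
    r=np.hypot(P[...,0]-.542,P[...,1]+.016)
    s=(r<rmax)&(P[...,2]>lo)&(P[...,2]<hi)&(d>0)&(p.max(-1)<70)
    z=P[s][:,2];hh,e=np.histogram(z,np.arange(lo,hi,.003));print(name,"n",len(z),"median z",np.median(z).round(4) if len(z) else None,dict(zip((e[:-1]*1e3).round().astype(int).tolist(),hh.tolist())))
    if fn: cv2.imwrite(fn,cv2.resize(p[150:250,200:320],None,fx=5,fy=5)[:,:,::-1])
    return p,P
E
python3 -m handwheel '[[0,0,0,0,-0.1,0,-0.62],[0,0,0,0,-0.1,0,-0.62],[0,0,0,0,-0.1,0,-0.62],[0,0,0,0,-0.1,0,-0.62],[0,0,0,0,0,0,-0.62]]';  python3 -c "
from h import *
delta(.542,-.016,.3415,15.5)
fl()"
```

```text
clock: 4.6
tcp_pos: [0.5427, -0.016, 0.3431]
tcp_rot: [-1.534, 0.393, -0.395]
wrist_force: [1.1, 1.2, 0.3]
grip_width: 0.188
t 4.6 tcp [ 0.5427 -0.016   0.3431] yaxis [ 0.001  0.    -1.   ] zhead 61.2
shift mm [-0.7  1.6 -0.3] turn tool y rad 0.797 (or -2.345)
F [1.1 1.2 0.3] M [ 0.17 -0.32 -0.02] w 0.188 q [ 0.02  0.35 -0.05  1.89  0.02  0.9   1.03]
scene n 330 median z 0.1613 {120: 0, 123: 2, 126: 6, 129: 11, 132: 25, 135: 11, 138: 1, 141: 0, 144: 0, 147: 0, 150: 0, 153: 1, 156: 7, 159: 169, 162: 85, 165: 8}
```

Flange top is still at 0.161 m, so it has not dropped. I'll keep turning.

```bash
python3 -m handwheel '[[0,0,0,0,-0.1,0,-0.62],[0,0,0,0,-0.1,0,-0.62],[0,0,0,0,-0.05,0,-0.62],[0,0,0,0,0,0,-0.62]]';  python3 -c "
from h import *
delta(.542,-.016,.3415,15.5)
fl(fn='pics/s4.png')"
```

```text
clock: 5.05
tcp_pos: [0.542, -0.0163, 0.3424]
tcp_rot: [-1.562, 0.201, -0.199]
wrist_force: [0.2, 0.1, -0.2]
grip_width: 0.192
t 5.05 tcp [ 0.542  -0.0163  0.3424] yaxis [-0.001 -0.    -1.   ] zhead 75.4
shift mm [-0.   0.9  0.3] turn tool y rad 1.045 (or -2.096)
F [ 0.2  0.1 -0.2] M [ 0.01 -0.01 -0.01] w 0.192 q [ 0.06  0.35 -0.09  1.89  0.04  0.9   1.26]
scene n 431 median z 0.1507 {120: 0, 123: 0, 126: 0, 129: 1, 132: 1, 135: 3, 138: 0, 141: 2, 144: 8, 147: 103, 150: 246, 153: 24, 156: 8, 159: 10, 162: 10, 165: 9}
```

View pics/s4.png

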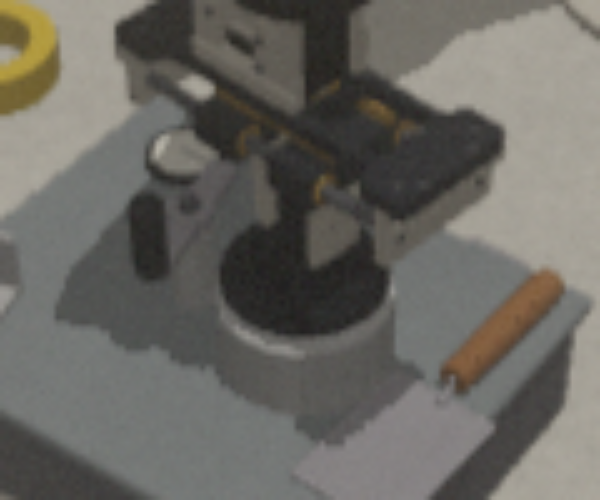

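It dropped: flange top is now at 0.151 m, about 9.7 mm above the rim. I'll lower the hand and screw clockwise with the loose hold.

```bash
python3 -m handwheel '[[0,4,0,0,0,0,-0.62],[0,4,0,0,0,0,-0.62],[0,0,0,0,0.1,0,-0.65],[0,0,0,0,0.1,0,-0.65],[0,0.4,0,0,0.1,0,-0.65],[0,0.4,0,0,0.1,0,-0.65],[0,0.4,0,0,0.1,0,-0.65],[0,0.4,0,0,0.1,0,-0.65],[0,0.4,0,0,0.1,0,-0.65],[0,0.4,0,0,0.1,0,-0.65],[0,0.4,0,0,0.1,0,-0.65],[0,0.4,0,0,0.1,0,-0.65],[0,0,0,0,0,0,-0.65]]' 40;  python3 -c "
from h import *
delta(.542,-.016,.3415,15.5)
fl(fn='pics/s5.png')"
```

```text
clock: 6.4
tcp_pos: [0.5424, -0.0159, 0.3311]
tcp_rot: [-1.343, 0.972, -0.972]
wrist_force: [0.7, -0.2, -0.2]
grip_width: 0.173
t 6.4 tcp [ 0.5424 -0.0159  0.3311] yaxis [-0. -0. -1.] zhead 18.2
shift mm [ -0.1 -10.4  -0.4] turn tool y rad 0.047 (or -3.095)
F [ 0.7 -0.2 -0.2] M [-0.12 -0.07  0.02] w 0.173 q [-0.11  0.37  0.1   1.9  -0.05  0.87  0.34]
scene n 282 median z 0.1477 {120: 0, 123: 0, 126: 0, 129: 0, 132: 0, 135: 7, 138: 0, 141: 7, 144: 73, 147: 172, 150: 13, 153: 1, 156: 1, 159: 4, 162: 0, 165: 3}
```

View pics/s5.png

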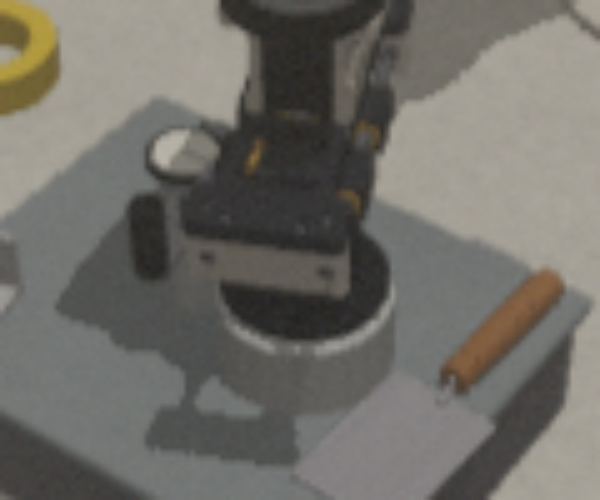

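```bash
python3 -m handwheel '[[0,0.4,0,0,0.1,0,-0.65],[0,0.4,0,0,0.1,0,-0.65],[0,0.4,0,0,0.1,0,-0.65],[0,0.4,0,0,0.1,0,-0.65],[0,0.4,0,0,0.1,0,-0.65],[0,0.4,0,0,0.1,0,-0.65],[0,0.4,0,0,0.1,0,-0.65],[0,0.4,0,0,0.1,0,-0.65],[0,0.4,0,0,0.1,0,-0.65],[0,0.4,0,0,0.1,0,-0.65],[0,0,0,0,0,0,-0.65]]' 40;  python3 -c "
from h import *
delta(.542,-.016,.3415,15.5)
fl(fn='pics/s6.png')"
```

```text
clock: 7.55
tcp_pos: [0.5425, -0.016, 0.3273]
tcp_rot: [-0.807, 1.69, -1.69]
wrist_force: [1.2, 1.0, -0.2]
grip_width: 0.173
t 7.55 tcp [ 0.5425 -0.016   0.3273] yaxis [ 0. -0. -1.] zhead -38.9
shift mm [  0.3 -14.2  -0.3] turn tool y rad -0.95 (or 2.191)
F [ 1.2  1.  -0.2] M [-0.15 -0.16  0.06] w 0.173 q [-0.27  0.38  0.31  1.91 -0.15  0.87 -0.57]
scene n 434 median z 0.1442 {120: 0, 123: 0, 126: 0, 129: 0, 132: 3, 135: 4, 138: 18, 141: 172, 144: 171, 147: 9, 150: 7, 153: 9, 156: 11, 159: 8, 162: 8, 165: 7}
```

View pics/s6.png

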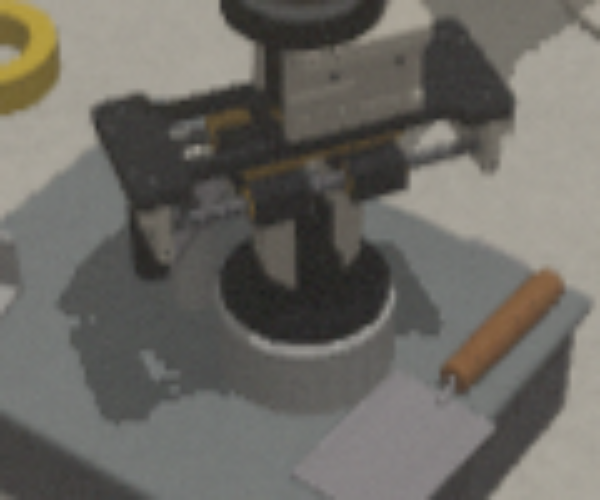

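```bash
python3 -m handwheel '[[0,0.4,0,0,0.1,0,-0.65],[0,0.4,0,0,0.1,0,-0.65],[0,0.4,0,0,0.1,0,-0.65],[0,0.4,0,0,0.1,0,-0.65],[0,0,0,0,0,0,-0.65]]' 40;  python3 -c "
from h import *
delta(.542,-.016,.3415,15.5)
fl()"
python3 -m handwheel '[[0,0.4,0,0,0.1,0,-0.65],[0,0.4,0,0,0.1,0,-0.65],[0,0,0,0,0,0,-0.65]]' 40;  python3 -c "
from h import *
delta(.542,-.016,.3415,15.5)
fl()"
```

```text
clock: 8.1
tcp_pos: [0.543, -0.0163, 0.3263]
tcp_rot: [-0.487, 1.944, -1.947]
wrist_force: [1.6, -1.3, -0.0]
grip_width: 0.173
t 8.1 tcp [ 0.543  -0.0163  0.3263] yaxis [ 0.002 -0.001 -1.   ] zhead -61.8
shift mm [  0.7 -15.2  -0.8] turn tool y rad -1.349 (or 1.792)
F [ 1.6 -1.3 -0. ] M [-0.28 -0.38  0.03] w 0.173 q [-0.34  0.39  0.39  1.92 -0.19  0.87 -0.93]
scene n 415 median z 0.1428 {120: 0, 123: 0, 126: 0, 129: 0, 132: 0, 135: 4, 138: 47, 141: 263, 144: 51, 147: 6, 150: 7, 153: 5, 156: 9, 159: 3, 162: 7, 165: 8}
clock: 8.45
tcp_pos: [0.5431, -0.0165, 0.3258]
tcp_rot: [-0.302, 2.062, -2.064]
wrist_force: [3.1, -1.3, 1.3]
grip_width: 0.182
t 8.45 tcp [ 0.5431 -0.0165  0.3258] yaxis [ 0.002 -0.001 -1.   ] zhead -73.2
shift mm [  0.9 -15.7  -0.8] turn tool y rad -1.549 (or 1.593)
F [ 3.1 -1.3  1.3] M [-0.4  -0.57  0.08] w 0.182 q [-0.37  0.4   0.44  1.92 -0.22  0.87 -1.1 ]
scene n 428 median z 0.1425 {120: 0, 123: 0, 126: 0, 129: 0, 132: 1, 135: 5, 138: 69, 141: 271, 144: 24, 147: 7, 150: 8, 153: 5, 156: 7, 159: 10, 162: 7, 165: 10}
```

```bash
python3 -m handwheel '[[0,0,0,0,0.1,0,-0.67],[0,0,0,0,0.1,0,-0.67],[0,0,0,0,0,0,-0.67]]' 60;  python3 -c "
from h import *
delta(.542,-.016,.3415,15.5)
fl()"
python3 -m handwheel '[[0,0,0,0,0.1,0,-0.67],[0,0,0,0,0.1,0,-0.67],[0,0,0,0,0,0,-0.67]]' 60;  python3 -c "
from h import *
delta(.542,-.016,.3415,15.5)
fl(fn='pics/s7.png')"
```

```text
clock: 8.8
tcp_pos: [0.5432, -0.016, 0.3256]
tcp_rot: [-0.102, 2.169, -2.173]
wrist_force: [5.9, -3.0, 1.2]
grip_width: 0.168
t 8.8 tcp [ 0.5432 -0.016   0.3256] yaxis [ 0.002 -0.001 -1.   ] zhead -84.5
shift mm [  1.2 -15.9  -0.1] turn tool y rad 1.396 (or -1.745)
F [ 5.9 -3.   1.2] M [-0.62 -0.84  1.27] w 0.168 q [-0.41  0.41  0.48  1.92 -0.24  0.87 -1.28]
scene n 415 median z 0.1421 {120: 0, 123: 0, 126: 0, 129: 0, 132: 0, 135: 8, 138: 77, 141: 264, 144: 17, 147: 6, 150: 7, 153: 7, 156: 2, 159: 8, 162: 7, 165: 8}
clock: 9.15
tcp_pos: [0.543, -0.0161, 0.3257]
tcp_rot: [-0.113, -2.168, 2.172]
wrist_force: [4.0, -3.4, 4.8]
grip_width: 0.205
t 9.15 tcp [ 0.543  -0.0161  0.3257] yaxis [ 0.002 -0.002 -1.   ] zhead -95.9
shift mm [  1.  -15.8   0. ] turn tool y rad 1.198 (or -1.943)
F [ 4.  -3.4  4.8] M [-0.79 -0.58  1.96] w 0.205 q [-0.44  0.41  0.52  1.92 -0.26  0.88 -1.46]
scene n 416 median z 0.1423 {120: 0, 123: 0, 126: 0, 129: 0, 132: 2, 135: 6, 138: 70, 141: 259, 144: 22, 147: 7, 150: 6, 153: 6, 156: 8, 159: 7, 162: 8, 165: 7}
```

View pics/s7.png

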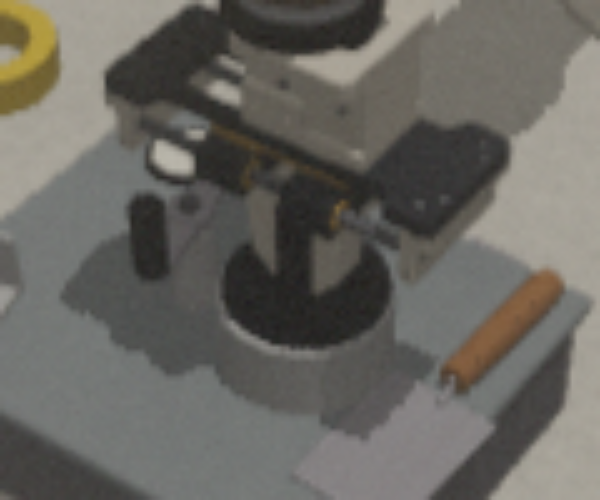

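```bash
python3 -m handwheel '[[0,0,0,0,0.1,0,-0.7],[0,0,0,0,0,0,-0.7]]' 60;  python3 -c "
from h import *
delta(.542,-.016,.3415,15.5)
fl()"
```

```text
clock: 9.4
tcp_pos: [0.543, -0.0161, 0.3257]
tcp_rot: [-0.217, -2.114, 2.117]
wrist_force: [3.4, -2.6, 4.5]
grip_width: 0.228
t 9.4 tcp [ 0.543  -0.0161  0.3257] yaxis [ 0.002 -0.001 -1.   ] zhead -101.6
shift mm [  1.  -15.8   0.1] turn tool y rad 1.097 (or -2.044)
F [ 3.4 -2.6  4.5] M [-0.74 -0.61  1.51] w 0.228 q [-0.46  0.42  0.55  1.92 -0.28  0.88 -1.55]
scene n 404 median z 0.1421 {120: 0, 123: 0, 126: 0, 129: 0, 132: 2, 135: 10, 138: 73, 141: 251, 144: 19, 147: 5, 150: 7, 153: 6, 156: 4, 159: 7, 162: 9, 165: 2}
```

The plug is tight: the moment levels off at about 2 N m, the bar is spreading the fingers and the height is constant. I'll release, rise and check from above.

```bash
python3 -m handwheel '[[0,0,0,0,0,0,-0.3],[0,0,0,0,0,0,0],[0,0,0,0,0,0,0],[0,-15,0,0,0,0,0],[0,-30,0,0,0,0,0],[0,-30,0,0,0,0,-0.5],[-30,0,30,0,0,0,-1],[-30,0,30,0,0,0,-1],[-30,0,30,0,0,0,-1],[-30,0,30,0,0,0,-1],[0,0,0,0,0,0,-1]]' 20;  python3 -c "
from h import *
delta(.542,-.016,.3415,15.5)
fl(fn='pics/s8.png')
p,P=fl('top');cv2.imwrite('pics/t8.png',cv2.resize(p[140:260,235:375],None,fx=5,fy=5)[:,:,::-1])
Z=P[...,2];u,v=np.meshgrid(np.arange(560),np.arange(420))
for lo,hi in((.165,.19),(.137,.15),(.185,.2),(.147,.156)):
    s=(Z>lo)&(Z<hi)&(u>240)&(u<372)&(v>140)&(v<255)
    nn,l,st,ce=cv2.connectedComponentsWithStats(s.astype(np.uint8))
    for i in range(1,nn):
        if st[i,4]>15:
            Q=P[l==i];print(lo,st[i,4],np.median(Q,0).round(4),cv2.minAreaRect(Q[:,:2].astype(np.float32)*1000))
"
```

```text
clock: 10.55
tcp_pos: [0.6352, -0.1648, 0.4009]
tcp_rot: [-0.231, -2.102, 2.113]
wrist_force: [-0.6, 0.1, -0.4]
grip_width: 0.034
t 10.55 tcp [ 0.6352 -0.1648  0.4009] yaxis [ 0.001 -0.005 -1.   ] zhead -102.4
shift mm [ 123.1   58.6 -125.6] turn tool y rad 1.083 (or -2.058)
F [-0.6  0.1 -0.4] M [-0.04  0.19  0.01] w 0.034 q [-0.2   0.54  0.6   1.57 -0.32  1.13 -1.33]
scene n 537 median z 0.1422 {120: 0, 123: 0, 126: 0, 129: 0, 132: 0, 135: 2, 138: 110, 141: 320, 144: 29, 147: 9, 150: 9, 153: 13, 156: 6, 159: 7, 162: 12, 165: 11}
top n 568 median z 0.1415 {120: 0, 123: 0, 126: 0, 129: 0, 132: 4, 135: 52, 138: 189, 141: 215, 144: 82, 147: 11, 150: 2, 153: 0, 156: 5, 159: 4, 162: 1, 165: 3}
0.165 134 [ 0.5407 -0.0165  0.1765] ((541.0178833007812, -16.046388626098633), (57.14215850830078, 14.21268367767334), 13.366267204284668)
0.137 562 [ 0.5471 -0.0028  0.1415] ((547.6617431640625, -5.3000335693359375), (65.05183410644531, 91.65478515625), 62.01067352294922)
```

View pics/s8.png

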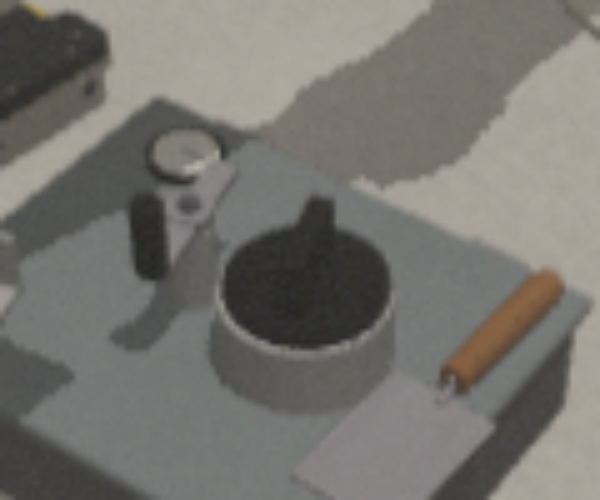

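View pics/t8.png

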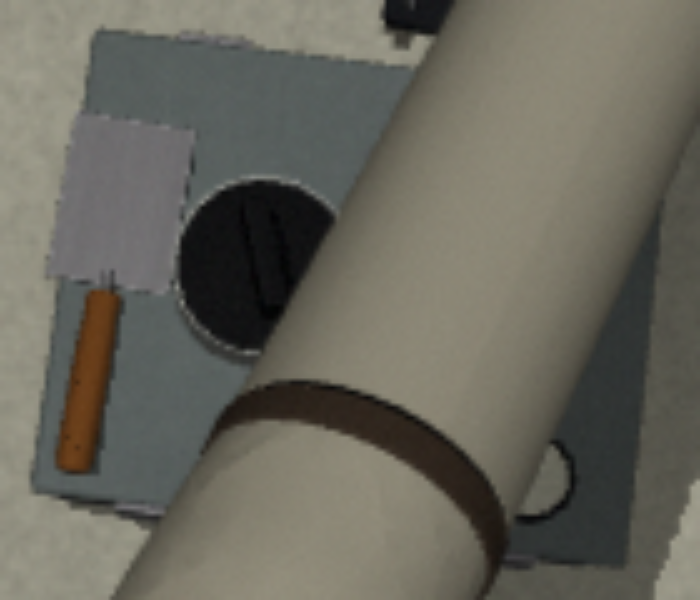

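The plug is home: bar top is at 0.1765 m against 0.176 expected, and flange top is at about 0.1415. Next is the latch. I'll cage the knob with the jaw axis along the chord of its path.

```bash
python3 -m handwheel '[[0,0,0,0,0.14,0,-0.2],[0,0,0,0,0.14,0,-0.2],[0,0,0,0,0.14,0,-0.2],[0,0,0,0,0.14,0,-0.2],[0,0,0,0,0,0,-0.2]]' 8;  python3 -c "
from h import *
delta(.579,-.0852,.346,-135)"
```

```text
clock: 11.15
tcp_pos: [0.6344, -0.1562, 0.4003]
tcp_rot: [-0.715, -1.772, 1.769]
wrist_force: [0.0, 0.1, 0.8]
grip_width: 0.379
t 11.15 tcp [ 0.6344 -0.1562  0.4003] yaxis [-0.001  0.002 -1.   ] zhead -134.1
shift mm [ 89.1  54.5 -12.5] turn tool y rad 0.017 (or -3.125)
F [0.  0.1 0.8] M [-0.04  0.16  0.03] w 0.379 q [-0.29  0.57  0.72  1.58 -0.4   1.15 -1.83]
```

```bash
python3 -m handwheel '[[30,0,-4,0,0,0,-0.2],[30,0,-4,0,0,0,-0.2],[29,0,-4,0,0,0,-0.2],[0,0,0,0,0,0,-0.2],[0,0,0,0,0,0,-0.2]]' 8;  python3 -c "
from h import *
delta(.579,-.0852,.346,-134)
fl(fn='pics/s9.png')"
```

```text
clock: 11.65
tcp_pos: [0.5789, -0.0863, 0.4006]
tcp_rot: [-0.713, -1.775, 1.772]
wrist_force: [0.2, -0.5, -0.4]
grip_width: 0.399
t 11.65 tcp [ 0.5789 -0.0863  0.4006] yaxis [ 0.001  0.001 -1.   ] zhead -133.8
shift mm [ 0.7 54.6 -0.8] turn tool y rad 0.003 (or -3.138)
F [ 0.2 -0.5 -0.4] M [ 0.04  0.1  -0.01] w 0.399 q [-0.47  0.44  0.75  1.75 -0.33  1.08 -1.94]
scene n 539 median z 0.1422 {120: 0, 123: 0, 126: 0, 129: 0, 132: 0, 135: 4, 138: 90, 141: 346, 144: 25, 147: 9, 150: 11, 153: 7, 156: 8, 159: 14, 162: 11, 165: 9}
```

View pics/s9.png

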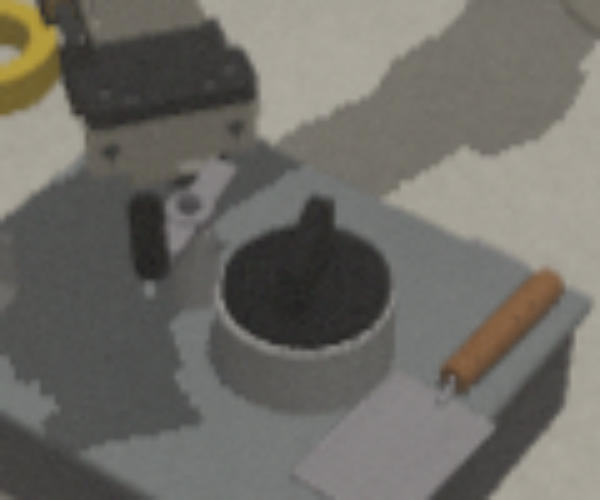

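```bash
python3 -m handwheel '[[0,20,0,0,0,0,-0.2],[0,20,0,0,0,0,-0.2],[0,14,0,0,0,0,-0.2],[0,0,0,0,0,0,-0.9],[0,0,0,0,0,0,-0.9],[0,0,0,0,0,0,-0.9],[0,0,0,0,0,0,-0.9]]' 8;  python3 -c "
from h import *
delta(.579,-.0852,.346,-134)
Rm=R.from_rotvec(status.read_state()['tcp_rot']).as_matrix()
pv=np.array([.534,-.0906]);a=np.radians(np.append(6.8-np.arange(0,103,9),[-97,-102]))
w=np.c_[pv[0]+.045*np.cos(a),pv[1]+.045*np.sin(a),0*a]
print((np.diff(w,axis=0)@Rm*1000).round(1).tolist())"
```

```text
clock: 12.4
tcp_pos: [0.5805, -0.0877, 0.3472]
tcp_rot: [-0.721, -1.773, 1.771]
wrist_force: [6.2, 0.1, -4.0]
grip_width: 0.192
t 12.4 tcp [ 0.5805 -0.0877  0.3472] yaxis [ 0.004 -0.    -1.   ] zhead -134.1
shift mm [ 2.8  1.2 -0.7] turn tool y rad -0.001 (or 3.140)
F [ 6.2  0.1 -4. ] M [ 0.14 -1.   -0.02] w 0.192 q [-0.43  0.5   0.71  1.8  -0.39  0.98 -1.9 ]
[[-5.1, 0.0, 4.9], [-4.3, -0.0, 5.6], [-3.4, -0.0, 6.2], [-2.3, -0.0, 6.7], [-1.3, -0.0, 6.9], [-0.2, -0.0, 7.1], [0.9, -0.0, 7.0], [2.0, -0.0, 6.8], [3.1, -0.0, 6.4], [4.0, -0.0, 5.8], [4.9, -0.0, 5.1], [2.9, -0.0, 2.4], [3.2, -0.0, 2.2]]
```

Knob gripped (width 17.7 mm against an 18 mm knob). I'll lead it along the arc in two calls.

```bash
python3 -m handwheel '[[-4,0,5,0,0,0,-0.9],[-4,0,5.5,0,0,0,-0.9],[-3.5,0,6,0,0,0,-0.9],[-2.5,0,6.5,0,0,0,-0.9],[-1.5,0,7,0,0,0,-0.9],[0,0,7,0,0,0,-0.9],[0,0,0,0,0,0,-0.9]]' 8;  python3 -c "
from h import *
delta(.534+.045*np.cos(np.radians(-47)),-.0906+.045*np.sin(np.radians(-47)),.346,-134)
fl(fn='pics/s10.png')"
```

```text
clock: 13.1
tcp_pos: [0.5647, -0.1266, 0.3476]
tcp_rot: [-0.722, -1.77, 1.77]
wrist_force: [1.6, -2.9, 4.2]
grip_width: 0.19
t 13.1 tcp [ 0.5647 -0.1266  0.3476] yaxis [ 0.003 -0.001 -1.   ] zhead -134.2
shift mm [ 2.2  1.6 -2.2] turn tool y rad -0.004 (or 3.138)
F [ 1.6 -2.9  4.2] M [-0.44 -0.34 -0.06] w 0.19 q [-0.38  0.49  0.72  1.82 -0.38  0.97 -1.84]
scene n 525 median z 0.1423 {120: 0, 123: 0, 126: 0, 129: 0, 132: 1, 135: 3, 138: 89, 141: 325, 144: 34, 147: 9, 150: 11, 153: 8, 156: 8, 159: 12, 162: 8, 165: 9}
```

View pics/s10.png

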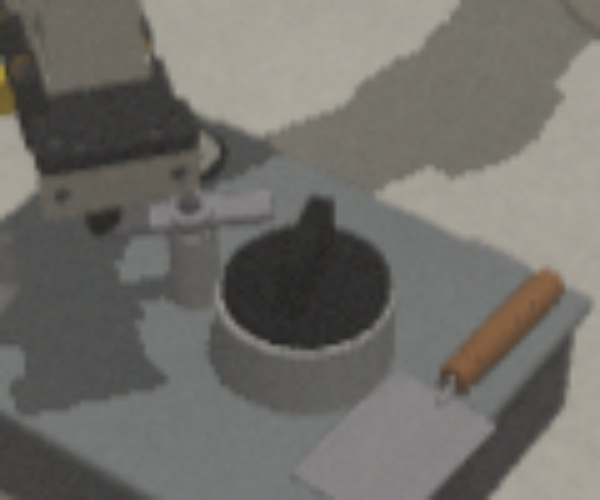

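The latch is following and is about halfway. Now the second half.

```bash
python3 -m handwheel '[[1.5,0,7,0,0,0,-0.9],[2.5,0,6.8,0,0,0,-0.9],[3.5,0,6.4,0,0,0,-0.9],[4,0,5.8,0,0,0,-0.9],[5,0,5,0,0,0,-0.9],[0,0,0,0,0,0,-0.9]]' 8;  python3 -c "
from h import *
delta(.5291,-.1353,.346,-134)
fl(fn='pics/s11.png')"
```

```text
clock: 13.75
tcp_pos: [0.5307, -0.1355, 0.3461]
tcp_rot: [-0.718, -1.771, 1.77]
wrist_force: [5.2, 1.0, 3.3]
grip_width: 0.193
t 13.75 tcp [ 0.5307 -0.1355  0.3461] yaxis [ 0.001  0.    -1.   ] zhead -134.1
shift mm [1.3 0.1 1. ] turn tool y rad -0.002 (or 3.140)
F [5.2 1.  3.3] M [ 0.2  -0.83 -0.06] w 0.193 q [-0.38  0.44  0.74  1.9  -0.36  0.94 -1.82]
scene n 530 median z 0.1423 {120: 0, 123: 0, 126: 0, 129: 0, 132: 0, 135: 9, 138: 93, 141: 318, 144: 32, 147: 10, 150: 12, 153: 10, 156: 8, 159: 11, 162: 7, 165: 13}
```

View pics/s11.png

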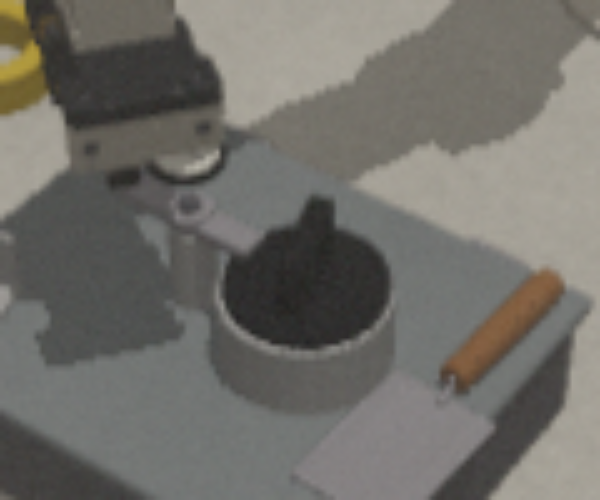

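```bash
python3 -m handwheel '[[2,0,2,0,0,0,-0.9],[2,0,2,0,0,0,-0.9],[2,0,1.5,0,0,0,-0.9],[0,0,0,0,0,0,-0.9]]' 15;  python3 -c "
from h import *
delta(.5291,-.1353,.346,-134)"
python3 -m handwheel '[[2,0,2,0,0,0,-0.9],[2,0,2,0,0,0,-0.9],[0,0,0,0,0,0,-0.9]]' 15;  python3 -c "
from h import *
delta(.5291,-.1353,.346,-134)"
```

```text
clock: 14.2
tcp_pos: [0.5272, -0.1339, 0.3469]
tcp_rot: [-0.728, -1.779, 1.773]
wrist_force: [21.4, 2.2, -9.8]
grip_width: 0.19
t 14.2 tcp [ 0.5272 -0.1339  0.3469] yaxis [ 0.012 -0.002 -1.   ] zhead -133.9
shift mm [-2.3  0.9 -0.4] turn tool y rad 0.001 (or -3.141)
F [21.4  2.2 -9.8] M [ 0.27 -4.46  0.02] w 0.19 q [-0.39  0.42  0.74  1.91 -0.36  0.93 -1.82]
clock: 14.5
tcp_pos: [0.5236, -0.132, 0.3477]
tcp_rot: [-0.73, -1.785, 1.772]
wrist_force: [27.8, 7.3, -10.2]
grip_width: 0.193
t 14.5 tcp [ 0.5236 -0.132   0.3477] yaxis [ 0.017  0.    -1.   ] zhead -133.8
shift mm [-6.2  1.8 -1.3] turn tool y rad 0.003 (or -3.138)
F [ 27.8   7.3 -10.2] M [ 1.36 -5.56  0.06] w 0.193 q [-0.4   0.41  0.74  1.92 -0.36  0.92 -1.82]
```

The knob is hard on the stop (28 N). Now release, lift and clear the view.

```bash
python3 -m handwheel '[[0,0,0,0,0,0,-0.5],[0,0,0,0,0,0,-0.2],[0,0,0,0,0,0,-0.2],[-2,0,-2,0,0,0,-0.2],[0,0,0,0,0,0,-0.2],[0,-15,0,0,0,0,-0.2],[0,-30,0,0,0,0,-0.2],[0,-30,0,0,0,0,-0.2],[0,-30,0,0,0,0,-0.2],[-35,0,35,0,0,0,-0.2],[-35,0,35,0,0,0,-0.2],[-35,0,35,0,0,0,-0.2],[-35,0,35,0,0,0,-0.2],[-35,0,35,0,0,0,-0.2],[-35,0,35,0,0,0,-0.2],[0,0,0,0,0,0,-0.2]]' 15;  python3 -c "
from h import *
delta(.5291,-.1353,.346,-134)
fl(fn='pics/s12.png')
p,P=fl('top');cv2.imwrite('pics/t12.png',cv2.resize(p[120:260,215:375],None,fx=5,fy=4.28)[:,:,::-1])
Z=P[...,2];u,v=np.meshgrid(np.arange(560),np.arange(420))
for lo,hi in((.165,.184),(.137,.146),(.185,.2),(.147,.156)):
    s=(Z>lo)&(Z<hi)&(u>240)&(u<372)&(v>140)&(v<255)
    nn,l,st,ce=cv2.connectedComponentsWithStats(s.astype(np.uint8))
    for i in range(1,nn):
        if st[i,4]>15:
            Q=P[l==i];print(lo,st[i,4],np.median(Q,0).round(4),cv2.minAreaRect(Q[:,:2].astype(np.float32)*1000))
"
```

```text
clock: 16.1
tcp_pos: [0.5193, -0.441, 0.4514]
tcp_rot: [-0.724, -1.754, 1.768]
wrist_force: [-0.6, -0.7, -0.5]
grip_width: 0.404
t 16.1 tcp [ 0.5193 -0.441   0.4514] yaxis [-0.005 -0.006 -1.   ] zhead -134.8
shift mm [ 208.6  103.6 -224.5] turn tool y rad -0.014 (or 3.127)
F [-0.6 -0.7 -0.5] M [-0.    0.17  0.02] w 0.404 q [ 0.15  0.6   0.8   1.44 -0.42  1.28 -1.37]
scene n 524 median z 0.1423 {120: 0, 123: 0, 126: 0, 129: 0, 132: 1, 135: 5, 138: 97, 141: 318, 144: 26, 147: 11, 150: 11, 153: 13, 156: 5, 159: 13, 162: 10, 165: 9}
top n 737 median z 0.1416 {120: 0, 123: 0, 126: 0, 129: 3, 132: 5, 135: 70, 138: 219, 141: 279, 144: 118, 147: 17, 150: 6, 153: 6, 156: 2, 159: 0, 162: 3, 165: 7}
0.165 136 [ 0.5396 -0.0166  0.1755] ((540.8875122070312, -16.18818473815918), (56.8159294128418, 14.420434951782227), 12.827266693115234)
0.137 697 [ 0.5402 -0.0107  0.1414] ((541.0006713867188, -15.441375732421875), (87.59583282470703, 85.96195220947266), 0.6511287093162537)
0.185 46 [ 0.5286 -0.1354  0.193 ] ((529.055419921875, -135.33970642089844), (15.710478782653809, 16.328792572021484), 48.796958923339844)
0.147 208 [ 0.5347 -0.0875  0.1523] ((534.4757690429688, -89.72810363769531), (89.21275329589844, 24.826478958129883), 84.58850860595703)
```

View pics/s12.png

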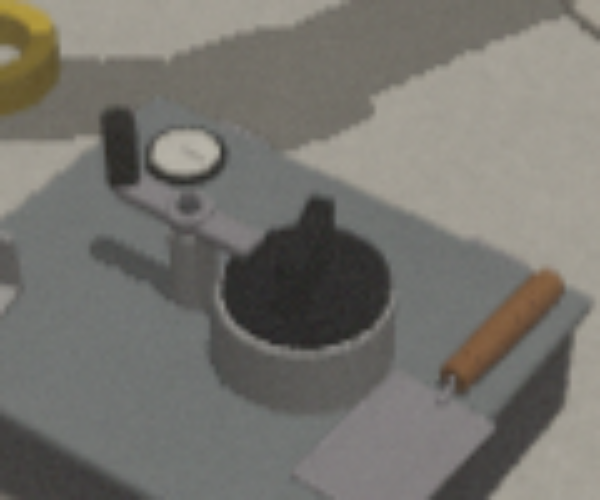

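View pics/t12.png

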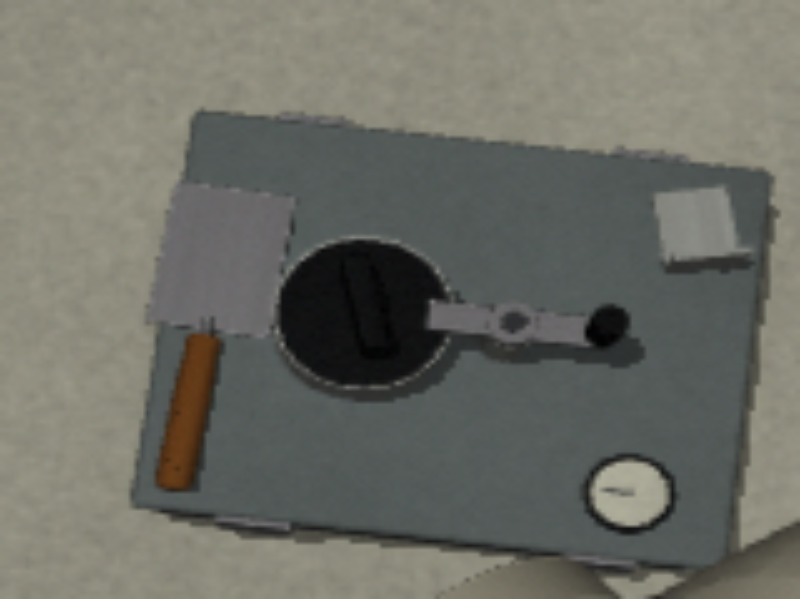

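The knob is at (0.529, -0.135), as predicted for closed. The tip is over the flange, the bar top is at 0.1755 m and the bystanders are unmoved.

```bash
python3 -c "
from plant import robot
print(robot.hand_in())"
```

```text
the job is handed in; nothing more can be done
None
```

The plug is screwed home, the latch is closed over its flange, and I handed the job in after about 16 s of the 72 s allowed.

**What I did**
- **Drop into the thread start:** I held the bar loosely, without clamping or lifting, and turned it anticlockwise. The plug dropped about 10 mm within about 1.05 rad of hand turn.
- **Screwing in:** I turned it clockwise until its height stopped changing and the torque levelled off at about 2 N m.
- **Latch:** I swung the latch by its knob until it sat hard on its stop, with about 28 N at the wrist. Then I released it and moved clear.

**Last checks, with the hand clear**

| Check | Measured | Expected |
|---|---|---|
| Bar top height | 175.5 mm | 176 mm |
| Flange top height, top camera | 141.4 mm | 141 mm |
| Flange top height, scene camera | 142.3 mm | 141 mm |
| Knob position (x, y) | (0.529, -0.135) m | (0.529, -0.135) m, latch closed |

- **One small disagreement:** the scene camera reads the flange about 1 mm high. It read about the same amount high at the start, so I put it down to calibration.
- **Bystanders:** the scraper, bracket and dial look unmoved in the final pictures. I checked these by eye only. I did not check the things on the table at the end.

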